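Check the freewheel of a hand-indexed sample turntable

ROBOT

A 6-joint arm with a two-finger parallel gripper is mounted at the origin on a cart in front of the work surface, level with it; the furniture and walls round the work are solid. World frame = base frame: x ahead of the robot, y to its left, z up, the work surface at z = 0. Lengths are in mm, angles in rad, forces in N, time in s.
With the tool pointing down it reaches from about 325 to 775 mm from the base axis. Payload 5.5 kg.
Tool frame: the origin (TCP) lies at the very end of the fingers, on their centre line; the grasp point (between the pads) lies 19 mm behind it; z points along the fingers, y is the line along which they close (so a half turn about z gives the same grasp; the last joint's range is limited). The gripper opens to 85 mm and grips with 20 to 120 N. Pads are 22 mm wide; open, the fingers measure 114 mm over their backs; the gripper's body (76 mm by 85 mm) begins 54 mm behind the grasp point. The pads swing forward as they close: fully open they stand 13 mm farther back than shut.
Start: joints at [-1.245, 0.091, 1.231, -0, 1.82, -0.057], TCP at [224.112, -556.588, 231.275] pointing down, gripper open.
Joint ranges: [-2.87, 2.87], [-0.86, 2.18], [0.17, 2.46], [-1.51, 4.65], [0.06, 2.69], [-2.65, 2.65]. Speed limits (rad/s): [2.57, 2.57, 3.01, 3.14, 3.14, 3.14].

INTERFACE

Orientations are given as a unit quaternion [w, x, y, z].
In Python, from cell import arm gives the robot as it stands.
- The arm moves only by the tool move_arm, never from a script. Its argument "targets" is a list of rows, each a list of 7 numbers: the turn, a rotation vector about the world's x, y, z in rad, then the shift along the world's x, y, z in m, then the gripper's target within -1 to 1 (fully open at 1, half-way at 0, shut at -1). In form: [[ax, ay, az, tx, ty, tz, jaw], ...]. A call has exactly 8 rows; each row is the pose to reach, as a shift and turn from the pose commanded when the call began; what a row does not reach only later rows make up. A row lasts 1/12 s, in which the tool goes at most 41.7 mm and 7.16 degrees, less where a joint would pass 70% of its speed; a pose out of reach is approached as far as the arm can. A call with a gripper value outside its range is refused whole. The fingers move at their own pace and stop on an object; "grip_force" is the grip in N (left out, the last holds). Time passes only in rows, so rows that repeat a pose let the fingers close, or fill a call up. It gives the time, the measured TCP pose, the force, the opening and the grip force at its end, in the units of the state.
- arm.get_obs(): the state, without advancing time (a new reading comes with each control period).
- arm.snapshot(name): name is "side" or "top" or "wrist"; returns a dict with "img" (480x640x3 uint8, red, green, blue), "range_z" (480x640 float32, mm along the optical axis (not along the pixel's ray), 0 where there is no reading), "K" (3x3 intrinsics, pixels), "dist_coeffs" ([k1, k2, p1, p2, k3] as OpenCV has them; the pictures are not rectified), "eye" and "rotation" of the camera in the world; the wrist camera has in their place "tool_from_camera" (4x4, takes a point from camera to tool coordinates, whose origin is the TCP and whose axes are the flange's). Camera axes: x right, y down, z forward; pixel columns grow to the right and rows downward; lengths in mm; the calibration is good to about 2 mm. A picture is of the moment at which its call begins: read the wrist's pose just before it.
- arm.job_done(): hands the job in; it is judged then, once.
Trained networks look in a picture, given as the dict that the camera call returned (one of the last four; its "shot" number tells which), for a name from the list of things; names that differ only in an ending like _2 or _b are one class to them, and where a whole thing is asked for, a point or a joint stands for the part that bears it (a point fixed in the world has none). Each returns a list of dicts, best first, with "p" (0 to 1); they miss things now and then, are a little off and sometimes report something else, mostly with a low value. They report only what shows in the picture. A call takes as long as a camera call.
- arm.spot_in(target, picture): "point" ([x, y, z] in mm, in world coordinates, good to about 4 mm: the middle of the surface that is visible of it).
- arm.mark_of(target, picture): "point" ([x, y, z] in mm, in world coordinates, good to about 4 mm: a listed point, or the origin of a listed thing).
The state is a dict: "time_s": time; "joint_positions": joint angles; "joint_vel": joint speeds; "tau": joint torques, N m; "tcp_pos": TCP position; "orientation": TCP orientation; "ft_force": force on the tool from outside, world axes, zero at the start; "moment": the same for the moment, N m; "gripper_width": finger opening in mm; "finger_force": force on a finger pad.
Only numpy, scipy, OpenCV 4.12 (cv2) and the standard library are available. Lean on these libraries where they do the work, as an engineer would, in place of code of your own. Each camera call takes 0.05 s, during which the arm holds its last target. There are 200 camera calls.

TASK

Check the freewheel of the sample turntable by working its lever both ways: swing the lever clockwise (seen from above) all the way back to its stop, which should run loose and leave the table where it is, then anticlockwise, so that it grips and carries the table round until the black rubber stopper that marks the home seat stands straight in front of the fixed pointer. Turn the table only through the lever, never by touching the table or what stands on it, and leave lever and table at rest.

Things in the scene. Friction and masses are not known exactly. Their poses are not given: they have to be found in the camera images.
- base: grey base plate, 250 x 250 x 8 mm, fixed to the bench; origin at bench height on the vertical axis of table and lever. It reaches 155 mm to its -x (roughly towards the robot), 95 mm to its +x, 125 mm to either side. The fixed pointer stands at its -y side: an aluminium block 101 to 115 mm from the axis with a steel cone aimed at the axis, tip 75 mm from it, all below 50 mm
- lever (a joint): lever angle, rad, growing anticlockwise from above: 0 at the back stop (pointing 141 degrees anticlockwise from the base's +x), 1.35 at the forward stop. It stays where left. Growing, its pawl catches a tooth after at most 15 degrees of play and carries the table (1.5 N at the handle); falling, it clicks loose over the teeth (0.6 N). One full forward stroke suffices
- grip (a point): centre of the top of the upright round black handle at the lever's outer end: 16 mm in diameter, from 26 to 92 mm above the bench, 150 mm from the axis. The flat steel lever arm below it is 16 mm wide, at 10 to 16 mm height
- turntable (a joint): angle of the round table, rad, growing anticlockwise from above; 0 when the stopper is exactly in front of the pointer, negative before that. White disc of 140 mm diameter, top at 34 mm, on a toothed steel wheel of 170 mm. Friction holds it where it is left; the lever cannot bring it back
- stopper_top (a point): centre of the top of the black rubber stopper (28 mm in diameter, 31 mm high), fixed in one of the table's six ringed seats 47 mm from the axis, its top 65 mm above the bench. Three screw vials (tops at 99 mm) stand in other seats

How it is judged:
By the outcome, as a careful person would: the job done as asked, in the order asked, and still so for the second after the job is handed in, with the robot touching nothing.
It also fails if it takes over 38 s, if anything falls off the work surface, if the arm or the gripper's body presses on something with over 40 N, if the wrist force passes 120 N, or if a joint passes its speed limit or range.

## Working session

There is one attempt and no reset: what is moved stays moved. The work goes in short steps, Python scripts to look and compute and a tool call to move; the robot and the scene stay as the last step left them, time stands still between calls to the robot, and variables do not carry over. Pictures are saved under pics/ and viewed, at most 10 in all, crops included, and the job is handed in when it is done.

Besides the shell and the picture viewer there is one more tool, called after "Emit:" in YAML: its name, and indented under it one key for each argument. move_arm: Moves the arm, as the interface text tells. Its arguments: {"type":"object","properties":{"targets":{"type":"array","items":{"type":"array","items":{"type":"number"}}},"grip_force":{"type":"number"}},"required":["targets"]}

```bash
mkdir -p pics
cat > h.py <<'E'
import numpy as np, cv2
from cell import arm
def save(s,n): cv2.imwrite(f"pics/{n}.png", s["img"][:,:,::-1])
def look(cam,names,n=None):
    s=arm.snapshot(cam)
    if n: save(s,n)
    for t in names:
        for d in arm.mark_of(t,s)[:2]: print(cam,t,np.round(d["point"],1),round(d["p"],2))
    return s
E
python3 - <<'E'
from h import *
o=arm.get_obs();print(o["time_s"],o["tcp_pos"],o["orientation"],o["gripper_width"])
for c in("top","side"):
    s=look(c,["base","grip","stopper_top","turntable"],c+"0")
E
```

```text
0.0 [ 224.02737084 -556.29773338  230.12188777] [-9.99668112e-04  9.81735421e-01  1.90248641e-01 -1.38396701e-04] 85.39459628436862
top base [578.8  31.4  -1.2] 0.59
top grip [446.1 -42.7  90.6] 0.87
top stopper_top [540.3   3.6  65.8] 0.68Traceback (most recent call last):
  File "<stdin>", line 4, in <module>
  File "h.py", line 8, in look
    for d in arm.mark_of(t,s)[:2]: print(cam,t,np.round(d["point"],1),round(d["p"],2))
             ~~~~~~~~~~~^^^^^
ValueError: it knows: base, grip, stopper_top
```

```bash
ls pics; python3 -c "
import cv2,numpy as np
cv2.imwrite('pics/both.png',cv2.resize(np.vstack([cv2.imread('pics/top0.png'),cv2.imread('pics/side0.png')]),None,fx=.625,fy=.625))"
```

```text
top0.png[ WARN:0@0.013] global loadsave.cpp:275 findDecoder imread_('pics/side0.png'): can't open/read file: check file path/integrity
Traceback (most recent call last):
ValueError: all the input arrays must have same number of dimensions, but the array at index 0 has 3 dimension(s) and the array at index 1 has 2 dimension(s)
```

View pics/top0.png

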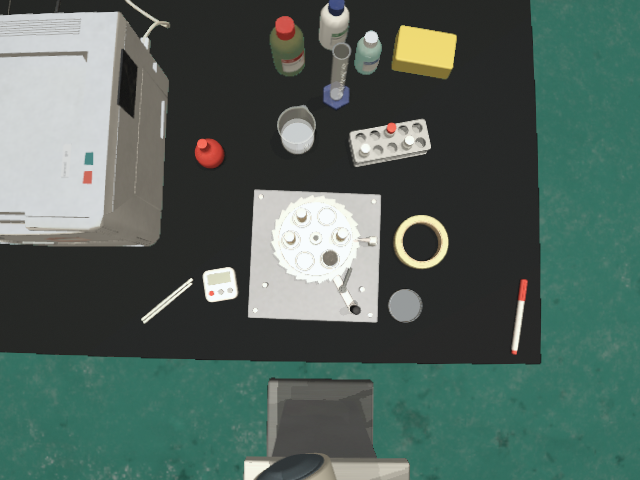

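The top view shows the base plate at about (250–382, 190–322). The pointer is on its right at (370,240), the lever handle at (355,310), the stopper at (330,258) and the vials at (302,215), (291,238) and (341,236). The lever is near its forward stop. Next I measure the plate corners and look from the side.

```bash
cat >> h.py <<'E'
def ray(s,px,z):
    p=cv2.undistortPoints(np.float32(px).reshape(-1,1,2),s["K"],np.float32(s["dist_coeffs"]))[:,0]
    d=np.c_[p,np.ones(len(p))]@np.array(s["rotation"]).T
    e=np.array(s["eye"]); return e+d*((z-e[2])/d[:,2])[:,None]
def plate(s,c):
    hsv=cv2.cvtColor(s["img"],cv2.COLOR_RGB2HSV)
    m=((hsv[...,1]<40)&(hsv[...,2]>90)).astype(np.uint8)
    n,l,st,ce=cv2.connectedComponentsWithStats(m); i=l[int(c[1]),int(c[0])]
    k=max(cv2.findContours((l==i).astype(np.uint8),0,1)[0],key=cv2.contourArea)
    w=ray(s,k[:,0].astype(np.float32),8); r=cv2.minAreaRect(w[:,:2].astype(np.float32)); return r
E
python3 - <<'E'
from h import *
s=look("side",["base","grip","stopper_top"],"side0")
s=look("top",["grip","stopper_top"])
r=plate(s,(265,300)); print(r)
a=r[2]; a=a-90*round(a/90); yaw=np.radians(a); u=np.array([np.cos(yaw),np.sin(yaw)])
print("yaw",a,"axis",np.array(r[0])+30*u)
E
```

```text
side base [578.1  30.6  -6.5] 0.96
side grip [444.3 -41.9  88.7] 0.71
side grip [537.5   6.6  64.3] 0.55
side stopper_top [533.6   8.3  64.6] 0.76
top grip [448.7 -39.7  90.6] 0.9
top grip [575.3  30.8  -2.3] 0.49
top stopper_top [538.3   2.9  67.2] 0.8Traceback (most recent call last):
  File "<stdin>", line 4, in <module>
  File "h.py", line 19, in plate
    w=ray(s,k[:,0].astype(np.float32),8); r=cv2.minAreaRect(w[:,:2].astype(np.float32)); return r
  File "h.py", line 12, in ray
    d=np.c_[p,np.ones(len(p))]@np.array(s["rotation"]).T
      ~~~~~~~~~~~~~~~~~~~~~~~~^~~~~~~~~~~~~~~~~~~~~~~~~~
ValueError: matmul: Input operand 1 has a mismatch in its core dimension 0, with gufunc signature (n?,k),(k,m?)->(n?,m?) (size 4 is different from 3)
```

View pics/side0.png

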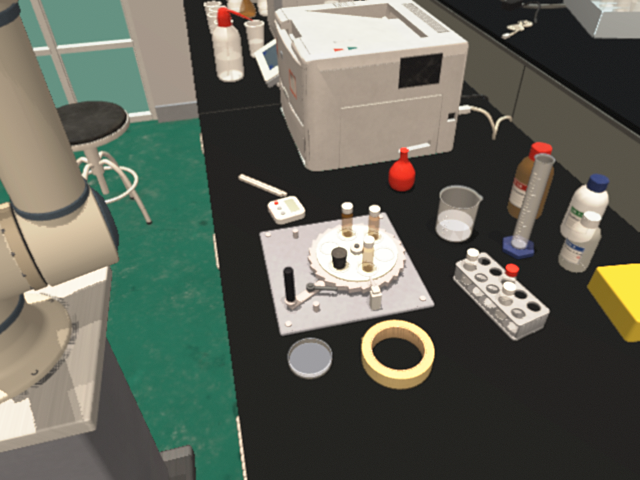

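The side view agrees: handle upright at (289,285), stopper at (339,257), pointer block at (376,298). "rotation" is a quaternion, so I fix that in the helper.

```bash
sed -i 's/np.array(s\["rotation"\]).T/Rot(s["rotation"]).T/' h.py
cat >> h.py <<'E'
from scipy.spatial.transform import Rotation
def Rot(q): return Rotation.from_quat(q,scalar_first=True).as_matrix()
E
python3 - <<'E'
from h import *
s=arm.snapshot("top")
print(s["eye"],Rot(s["rotation"]).round(2).tolist())
r=plate(s,(265,300)); print(r)
a=r[2]; a=a-90*round(a/90); yaw=np.radians(a); u=np.array([np.cos(yaw),np.sin(yaw)])
print("yaw",a,"axis",np.array(r[0])+30*u)
A=np.array(r[0])+30*u
for n,p in(("grip",(446.4,-41.4)),("stop",(537.4,4.9))):
    v=np.array(p)-A; print(n,np.hypot(*v),np.degrees(np.arctan2(v[1],v[0]))-a)
print(Rotation.from_quat(arm.get_obs()["orientation"],scalar_first=True).as_matrix().round(3).tolist())
E
```

```text
[483.78935585  34.2110987  931.9196232 ] [[0.02, -1.0, 0.08], [-1.0, -0.02, -0.01], [0.01, -0.08, -1.0]]
((547.5266723632812, 30.38518524169922), (249.65318298339844, 249.844970703125), 88.86998748779297)
yaw -1.1300125122070312 axis [577.52083793  29.79355043]
grip 149.20186246595807 -150.36973635829747
stop 47.21621002931291 -147.05185990913293
[[0.928, 0.373, -0.0], [0.373, -0.928, -0.0], [-0.0, 0.0, -1.0]]
```

Emit:
move_arm:
  targets:
    - [0,0,0,0.016,0.036,0,1]
    - [0,0,0,0.032,0.073,0,1]
    - [0,0,0,0.048,0.11,0,1]
    - [0,0,0,0.063,0.146,0,1]
    - [0,0,0,0.079,0.183,0,1]
    - [0,0,0,0.095,0.22,0,1]
    - [0,0,0,0.111,0.257,0,1]
    - [0,0,0,0.127,0.294,0,1]

```text
time_s: 1.27
tcp_pos: [351.4, -260.8, 231.5]
orientation: [0.0, 0.982, 0.19, 0.0]
ft_force: [0.2, 0.0, 0.1]
gripper_width: 84.8
finger_force: 0.0
```

Emit:
move_arm:
  targets:
    - [0,0,0,0.016,0.036,0,1]
    - [0,0,0,0.032,0.073,0,1]
    - [0,0,0,0.048,0.11,0,1]
    - [0,0,0,0.063,0.146,0,1]
    - [0,0,0,0.079,0.183,0,1]
    - [0,0,0,0.095,0.22,-0.02,1]
    - [0,0,0,0.095,0.22,-0.045,1]
    - [0,0,0,0.095,0.22,-0.06,1]

```text
time_s: 1.93
tcp_pos: [446.2, -40.0, 169.1]
orientation: [-0.0, 0.981, 0.193, -0.001]
ft_force: [-0.1, -0.1, -1.2]
gripper_width: 85.1
finger_force: 0.0
```

```bash
cat > obs.py <<'E'
from h import *
o=arm.get_obs();R=Rot(o["orientation"])
A=np.array([577.5,29.8]); v=np.array(o["tcp_pos"][:2])-A
print("t",round(o["time_s"],2),"tcp",o["tcp_pos"].round(1),"q",np.round(o["joint_positions"],2),"yaw_y",np.degrees(np.arctan2(R[1,1],R[0,1])).round(1),"w",round(o["gripper_width"],1),"F",np.round(o["ft_force"],1),"ff",np.round(o["finger_force"],1))
print("tool about axis r",np.hypot(*v).round(1),"lever deg",(np.degrees(np.arctan2(v[1],v[0]))%360-139.87).round(1))
E
python3 - <<'E'
import obs
from h import *
o=arm.get_obs(); s=look("wrist",["grip","stopper_top"],"w1"); look("top",["grip"])
E
```

```text
t 1.93 tcp [446.2 -40.  169.1] q [-0.17 -0.33  1.73  0.    1.74  1.02] yaw_y -67.8 w 85.1 F [-0.1 -0.1 -1.2] ff 0.0
tool about axis r 148.7 lever deg 68.1
wrist grip [445.4 -44.4  90.9] 0.93
wrist stopper_top [533.8   8.1  64.1] 0.9
```

View pics/w1.png

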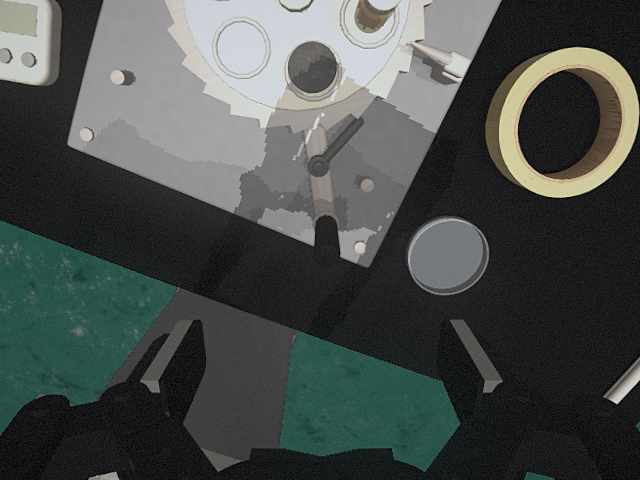

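The wrist view shows the handle's top at (327,250), roughly midway between the fingers, with nothing under them. I go down and close gently.

Emit:
move_arm:
  targets:
    - [0,0,0,0,-0.001,-0.03,1]
    - [0,0,0,0,-0.002,-0.06,1]
    - [0,0,0,0,-0.002,-0.085,1]
    - [0,0,0,0,-0.002,-0.105,1]
    - [0,0,0,0,-0.002,-0.112,1]
    - [0,0,0,0,-0.002,-0.112,-1]
    - [0,0,0,0,-0.002,-0.112,-1]
    - [0,0,0,0,-0.002,-0.112,-1]
  grip_force: 20

```text
time_s: 2.85
tcp_pos: [447.4, -45.0, 61.8]
orientation: [0.001, 0.982, 0.19, 0.002]
ft_force: [0.2, -0.5, 0.6]
gripper_width: 51.7
finger_force: 0.0
```

Emit:
move_arm:
  targets:
    - [0,0,0,0,0,0,-1]
    - [0,0,0,0,0,0,-1]
    - [0,0,0,0,0,0,-1]
    - [0,0,0,0,0,0,-1]
    - [0,0,0,0,0,0,-1]
    - [0,0,0,0,0,0,-1]
    - [0,0,0,0,0,0,-1]
    - [0,0,0,0,0,0,-1]

```text
time_s: 3.52
tcp_pos: [446.7, -44.7, 60.4]
orientation: [0.0, 0.982, 0.19, 0.001]
ft_force: [-0.5, 0.0, 6.5]
gripper_width: 15.0
finger_force: 22.7
```

Run:
```python
import obs
from h import *
look("wrist",["grip","stopper_top"]);
# arc table: from angle L0 back to stop, tool on radius, shifts relative to now
A=np.array([577.5,29.8]);p=arm.get_obs()["tcp_pos"][:2]
v=p-A; 
for d in range(0,80,4):
    a=np.radians(-d); print(-d,np.round((np.array([[np.cos(a),-np.sin(a)],[np.sin(a),np.cos(a)]])@v-v)/1000,4))
```

```text
t 3.52 tcp [446.7 -44.7  60.4] q [-0.18 -0.3   1.89  0.    1.54  1.01] yaw_y -68.1 w 15.0 F [-0.5  0.   6.5] ff 22.7
tool about axis r 150.5 lever deg 69.8
wrist grip [447.1 -46.1  88.9] 0.91
wrist stopper_top [534.2   5.1  61.8] 0.95
0 [0. 0.]
-4 [-0.0049  0.0093]
-8 [-0.0091  0.0189]
-12 [-0.0126  0.0288]
-16 [-0.0155  0.0389]
-20 [-0.0176  0.0492]
-24 [-0.019   0.0596]
-28 [-0.0196  0.0701]
-32 [-0.0196  0.0806]
-36 [-0.0188  0.0911]
-40 [-0.0173  0.1015]
-44 [-0.015   0.1117]
-48 [-0.0121  0.1218]
-52 [-0.0084  0.1317]
-56 [-0.0041  0.1412]
-60 [0.0009 0.1505]
-64 [0.0065 0.1593]
-68 [0.0127 0.1678]
-72 [0.0195 0.1758]
-76 [0.0269 0.1833]
```

Handle gripped (opening 15 mm, 23 N). Now I swing clockwise.

Emit:
move_arm:
  targets:
    - [0,0,-0.05,-0.0049,0.0093,0,-1]
    - [0,0,-0.1,-0.0091,0.0189,0,-1]
    - [0,0,-0.15,-0.0126,0.0288,0,-1]
    - [0,0,-0.2,-0.0155,0.0389,0,-1]
    - [0,0,-0.25,-0.0176,0.0492,0,-1]
    - [0,0,-0.3,-0.019,0.0596,0,-1]
    - [0,0,-0.35,-0.0196,0.0701,0,-1]
    - [0,0,-0.4,-0.0196,0.0806,0,-1]

```text
time_s: 4.33
tcp_pos: [426.7, 35.8, 60.3]
orientation: [0.001, 1.0, -0.01, 0.001]
ft_force: [-2.4, -3.0, 4.8]
gripper_width: 15.0
finger_force: 22.5
```

Run:
```python
import obs
from h import *
s=look("top",["grip","stopper_top"])
look("side",["stopper_top"])
A=np.array([577.5,29.8]);p=arm.get_obs()["tcp_pos"][:2]
v=p-A; 
for d in range(0,45,3):
    a=np.radians(-d); print(-d,np.round((np.array([[np.cos(a),-np.sin(a)],[np.sin(a),np.cos(a)]])@v-v)/1000,4))
```

```text
t 4.33 tcp [426.7  35.8  60.3] q [ 0.01 -0.36  1.94 -0.    1.55  1.6 ] yaw_y -91.2 w 15.0 F [-2.4 -3.   4.8] ff 22.5
tool about axis r 151.0 lever deg 37.8
top stopper_top [535.3   3.   68. ] 0.68
side stopper_top [535.3   9.3  64.1] 0.8
0 [0. 0.]
-3 [0.0005 0.0079]
-6 [0.0015 0.0157]
-9 [0.0028 0.0235]
-12 [0.0046 0.0312]
-15 [0.0068 0.0388]
-18 [0.0093 0.0463]
-21 [0.0123 0.0536]
-24 [0.0156 0.0608]
-27 [0.0193 0.0678]
-30 [0.0233 0.0746]
-33 [0.0277 0.0811]
-36 [0.0325 0.0875]
-39 [0.0376 0.0935]
-42 [0.0429 0.0993]
```

Emit:
move_arm:
  targets:
    - [0,0,-0.05,0.0008,0.0105,0,-1]
    - [0,0,-0.1,0.0021,0.0197,0,-1]
    - [0,0,-0.15,0.0037,0.0274,0,-1]
    - [0,0,-0.2,0.0068,0.0388,0,-1]
    - [0,0,-0.25,0.0103,0.0488,0,-1]
    - [0,0,-0.3,0.0145,0.0585,0,-1]
    - [0,0,-0.35,0.0193,0.0678,0,-1]
    - [0,0,-0.4,0.0248,0.0768,0,-1]

```text
time_s: 5.25
tcp_pos: [451.6, 113.1, 60.2]
orientation: [0.0, 0.978, -0.209, 0.0]
ft_force: [-0.9, -1.4, 5.3]
gripper_width: 15.3
finger_force: 23.2
```

Run:
```python
import obs
from h import *
A=np.array([577.5,29.8]);p=arm.get_obs()["tcp_pos"][:2]
v=p-A; 
for d in range(0,13):
    a=np.radians(-d); print(-d,np.round((np.array([[np.cos(a),-np.sin(a)],[np.sin(a),np.cos(a)]])@v-v)/1000,4))
```

```text
t 5.25 tcp [451.6 113.1  60.2] q [ 0.17 -0.24  1.85 -0.    1.53  2.16] yaw_y -114.1 w 15.3 F [-0.9 -1.4  5.3] ff 23.2
tool about axis r 150.9 lever deg 6.6
0 [0. 0.]
-1 [0.0015 0.0022]
-2 [0.003  0.0043]
-3 [0.0045 0.0065]
-4 [0.0061 0.0086]
-5 [0.0077 0.0107]
-6 [0.0094 0.0127]
-7 [0.0111 0.0147]
-8 [0.0128 0.0167]
-9 [0.0146 0.0187]
-10 [0.0164 0.0206]
-11 [0.0182 0.0225]
-12 [0.0201 0.0244]
```

Emit:
move_arm:
  targets:
    - [0,0,0,0.0015,0.0022,0,-1]
    - [0,0,0,0.003,0.0043,0,-1]
    - [0,0,0,0.0045,0.0065,0,-1]
    - [0,0,0,0.0061,0.0086,0,-1]
    - [0,0,0,0.0077,0.0107,0,-1]
    - [0,0,0,0.0086,0.0117,0,-1]
    - [0,0,0,0.0094,0.0127,0,-1]
    - [0,0,0,0.0103,0.0137,0,-1]

```text
time_s: 5.92
tcp_pos: [461.7, 126.5, 60.1]
orientation: [0.0, 0.978, -0.207, 0.0]
ft_force: [-2.7, -0.8, 5.7]
gripper_width: 15.3
finger_force: 22.8
```

Run:
```python
import obs
```

```text
t 5.92 tcp [461.7 126.5  60.1] q [ 0.2  -0.21  1.82 -0.    1.53  2.18] yaw_y -113.9 w 15.3 F [-2.7 -0.8  5.7] ff 22.8
tool about axis r 150.9 lever deg 0.3
```

Emit:
move_arm:
  targets:
    - [0,0,0,0.0004,0.0005,0,-1]
    - [0,0,0,0.0008,0.0011,0,-1]
    - [0,0,0,0.0011,0.0016,0,-1]
    - [0,0,0,0.0015,0.0021,0,-1]
    - [0,0,0,0.0019,0.0026,0,-1]
    - [0,0,0,0.0022,0.003,0,-1]
    - [0,0,0,0.0022,0.003,0,-1]
    - [0,0,0,0.0022,0.003,0,-1]

```text
time_s: 6.58
tcp_pos: [462.2, 127.3, 60.1]
orientation: [0.003, 0.978, -0.208, -0.002]
ft_force: [-10.9, -9.3, 12.2]
gripper_width: 15.4
finger_force: 23.9
```

Run:
```python
import obs
```

```text
t 6.58 tcp [462.2 127.3  60.1] q [ 0.2  -0.2   1.81 -0.    1.53  2.19] yaw_y -114.0 w 15.4 F [-10.9  -9.3  12.2] ff 23.9
tool about axis r 151.0 lever deg -0.1
```

Back stop reached: about 14 N, lever at -0.1°. Check that the table stayed put, then plan the forward stroke.

```bash
cat >> h.py <<'E'
A=np.array([577.5,29.8])
def stop_angle(cams=("top","side","wrist")):
    for c in cams:
        s=arm.snapshot(c)
        for t in ("mark_of",):
            for d in arm.mark_of("stopper_top",s)[:1]:
                v=np.array(d["point"][:2])-A; print(c,np.round(d["point"],1),round(d["p"],2),"r",np.hypot(*v).round(1),"table deg",(np.degrees(np.arctan2(v[1],v[0]))%360-268.87).round(1))
def arc(degs,z=0):
    p=np.array(arm.get_obs()["tcp_pos"][:2]); v=p-A
    for d in degs:
        a=np.radians(d); print(d,np.round((np.array([[np.cos(a),-np.sin(a)],[np.sin(a),np.cos(a)]])@v-v)/1000,4).tolist())
E
python3 - <<'E'
from h import *
stop_angle(); arc(range(4,33,4))
s=arm.snapshot("top"); save(s,"t2")
cv2.imwrite("pics/t2c.png",cv2.resize(s["img"][170:340,230:400,::-1],None,fx=3.5,fy=3.5,interpolation=cv2.INTER_CUBIC))
E
```

```text
top [536.3   2.6  68.8] 0.93 r 49.4 table deg -55.4
side [536.6   4.9  64.2] 0.93 r 47.9 table deg -57.5
4 [-0.0065, -0.0083]
8 [-0.0125, -0.017]
12 [-0.0178, -0.0261]
16 [-0.0224, -0.0355]
20 [-0.0264, -0.0453]
24 [-0.0297, -0.0553]
28 [-0.0323, -0.0655]
32 [-0.0342, -0.0759]
```

View pics/t2c.png

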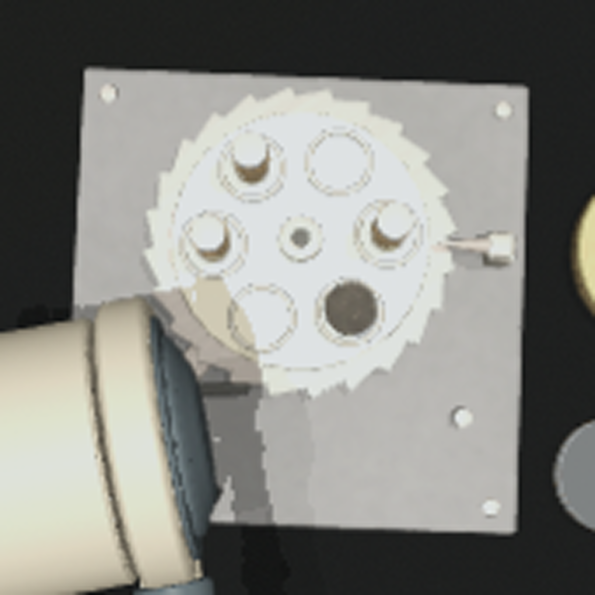

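The crop shows the stopper unmoved at (352,307) and the pointer pointing left from (500,247), so the freewheel runs loose. Now the forward stroke.

Emit:
move_arm:
  targets:
    - [0,0,0.05,-0.0082,-0.0105,0,-1]
    - [0,0,0.1,-0.0142,-0.0192,0,-1]
    - [0,0,0.15,-0.0195,-0.0283,0,-1]
    - [0,0,0.2,-0.0241,-0.0377,0,-1]
    - [0,0,0.25,-0.0281,-0.0475,0,-1]
    - [0,0,0.3,-0.0314,-0.0575,0,-1]
    - [0,0,0.35,-0.034,-0.0677,0,-1]
    - [0,0,0.4,-0.0359,-0.0781,0,-1]

```text
time_s: 7.6
tcp_pos: [427.8, 52.0, 60.1]
orientation: [-0.001, 1.0, -0.007, 0.0]
ft_force: [-1.9, 3.7, 4.4]
gripper_width: 15.0
finger_force: 22.9
```

Run:
```python
import obs
from h import *
stop_angle(); arc(range(2,33,2))
```

```text
t 7.6 tcp [427.8  52.   60.1] q [ 0.04 -0.35  1.94  0.    1.55  1.62] yaw_y -90.8 w 15.0 F [-1.9  3.7  4.4] ff 22.9
tool about axis r 151.3 lever deg 31.7
top [550.5  -9.4  68.7] 0.91 r 47.6 table deg -33.4
side [549.3  -3.9  63.9] 0.85 r 43.9 table deg -38.8
2 [-0.0007, -0.0052]
4 [-0.0012, -0.0105]
6 [-0.0015, -0.0158]
8 [-0.0016, -0.021]
10 [-0.0015, -0.0263]
12 [-0.0013, -0.0316]
14 [-0.0009, -0.0368]
16 [-0.0003, -0.0421]
18 [0.0005, -0.0473]
20 [0.0015, -0.0525]
22 [0.0027, -0.0576]
24 [0.004, -0.0627]
26 [0.0055, -0.0678]
28 [0.0072, -0.0728]
30 [0.0091, -0.0777]
32 [0.0111, -0.0826]
```

Emit:
move_arm:
  targets:
    - [0,0,0.05,-0.001,-0.0079,0,-1]
    - [0,0,0.1,-0.0015,-0.0158,0,-1]
    - [0,0,0.15,-0.0015,-0.0237,0,-1]
    - [0,0,0.2,-0.0013,-0.0316,0,-1]
    - [0,0,0.25,-0.0006,-0.0395,0,-1]
    - [0,0,0.3,0.0005,-0.0473,0,-1]
    - [0,0,0.33,0.0021,-0.055,0,-1]
    - [0,0,0.35,0.004,-0.0627,0,-1]

```text
time_s: 8.57
tcp_pos: [431.6, -10.9, 60.0]
orientation: [-0.001, 0.986, 0.166, -0.0]
ft_force: [-4.6, 2.8, 7.1]
gripper_width: 15.3
finger_force: 22.8
```

Run:
```python
import obs
from h import *
stop_angle(); arc([2,4,6,8,10,12,14])
s=arm.snapshot("top")
cv2.imwrite("pics/t3c.png",cv2.resize(s["img"][180:300,260:390,::-1],None,fx=5,fy=5,interpolation=cv2.INTER_CUBIC))
```

```text
t 8.57 tcp [431.6 -10.9  60. ] q [-0.1  -0.34  1.93  0.    1.55  1.13] yaw_y -70.8 w 15.3 F [-4.6  2.8  7.1] ff 22.8
tool about axis r 151.5 lever deg 55.7
top [569.4 -16.4  68.3] 0.7 r 46.9 table deg -8.8
side [569.4  -9.3  63.1] 0.94 r 39.9 table deg -10.6
2 [0.0015, -0.0051]
4 [0.0032, -0.0101]
6 [0.0051, -0.015]
8 [0.0071, -0.0199]
10 [0.0094, -0.0247]
12 [0.0117, -0.0294]
14 [0.0143, -0.0341]
```

View pics/t3c.png

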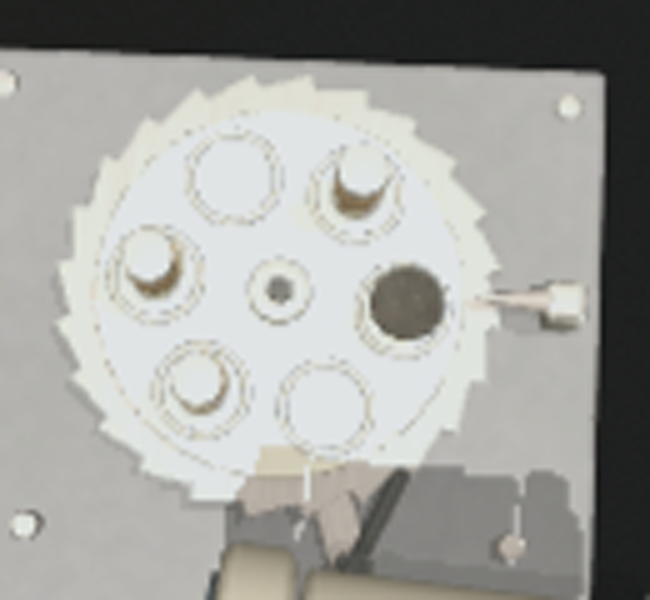

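The table is nearly home, with the stopper at crop (407,302) and the pointer at (478–585, 303). I refine using the seat rings, by opposite pairs on the disc plane.

```bash
cat >> h.py <<'E'
def rings(guess,save_as=None):
    """refine ring positions by fitting disc pose: 6 seats at 60deg, r47 on z=34; score = dark ring lines"""
    s=arm.snapshot("top"); g=cv2.cvtColor(s["img"],cv2.COLOR_RGB2GRAY).astype(np.float32)
    R=Rot(s["rotation"]); e=np.array(s["eye"]); rv=cv2.Rodrigues(R.T)[0]; tv=-R.T@e
    proj=lambda P: cv2.projectPoints(P,rv,tv,np.array(s["K"]),np.float32(s["dist_coeffs"]))[0][:,0]
    return s,proj
E
python3 - <<'E'
from h import *
s=arm.snapshot("top")
c=np.array([(402,309),(355,193),(236,180),(153,275),(200,390),(325,408)],float)
w=ray(s,(c+.5)/5+[260,180]-.5,34)[:,:2]; print(w.round(1).tolist(), w.mean(0))
v=w-w.mean(0); ang=np.degrees(np.arctan2(v[:,1],v[:,0]))-np.arange(6)*60
print(np.hypot(*v.T).round(1),((ang-268.87+180)%360-180).round(1))
# rim of white disc? stopper top and pointer
p=ray(s,(np.array([[407,302]])+.5)/5+[260,180]-.5,65); q=ray(s,(np.array([[478,300],[550,303],[565,300]])+.5)/5+[260,180]-.5,45)
print(p,q)
r=plate(s,(340,200)); print(r)
E
```

```text
[[572.4, -16.7], [616.1, 1.8], [620.1, 46.9], [583.3, 77.4], [540.2, 58.7], [534.4, 11.6]] [577.72893487  29.97633024]
[47.  47.6 45.6 47.8 47.3 47.1] [-5.4 -5.2 -7.  -5.5 -6.3 -5.9]
[[571.89474285 -16.71613409  65.        ]] [[575.23841043 -44.3721478   45.        ]
 [574.68830191 -71.30064254  45.        ]
 [575.93323803 -76.90337536  45.        ]]
((424.847900390625, 13.880279541015625), (502.5325012207031, 285.0350341796875), 0.6577395796775818)
```

Emit:
move_arm:
  targets:
    - [0,0,0.01,0.0005,-0.0017,0,-1]
    - [0,0,0.02,0.001,-0.0034,0,-1]
    - [0,0,0.03,0.0015,-0.0051,0,-1]
    - [0,0,0.04,0.002,-0.0068,0,-1]
    - [0,0,0.05,0.0026,-0.0084,0,-1]
    - [0,0,0.06,0.0032,-0.0101,0,-1]
    - [0,0,0.06,0.0032,-0.0101,0,-1]
    - [0,0,0.06,0.0032,-0.0101,0,-1]

```text
time_s: 9.63
tcp_pos: [434.9, -21.1, 60.0]
orientation: [-0.0, 0.981, 0.195, -0.0]
ft_force: [-4.0, 0.6, 6.2]
gripper_width: 15.2
finger_force: 22.8
```

Run:
```python
import obs
from h import *
stop_angle(("top",)); arc([.5,1,1.5,2,2.5,3])
s=arm.snapshot("top")
cv2.imwrite("pics/t4c.png",cv2.resize(s["img"][190:280,265:385,::-1],None,fx=6,fy=6,interpolation=cv2.INTER_CUBIC))
# dark stopper blob centroid
def blob(s):
    hsv=cv2.cvtColor(s["img"],cv2.COLOR_RGB2HSV)[200:285,270:352]; m=(hsv[...,2]<110).astype(np.uint8)
    n,l,st,ce=cv2.connectedComponentsWithStats(m); return [(st[i].tolist(),ce[i]+[270,200]) for i in range(1,n) if st[i,4]>60]
for st,c in blob(s):
    w=ray(s,[c],65)[0]; v=w[:2]-A; print(st,c.round(2),w.round(1),np.hypot(*v),np.degrees(np.arctan2(v[1],v[0]))%360-268.87)
```

```text
t 9.63 tcp [434.9 -21.1  60. ] q [-0.13 -0.33  1.93  0.    1.55  1.05] yaw_y -67.5 w 15.2 F [-4.   0.6  6.2] ff 22.8
tool about axis r 151.4 lever deg 59.8
top [575.2 -15.6  67.7] 0.98 r 45.5 table deg -1.8
0.5 [0.0004, -0.0012]
1 [0.0009, -0.0025]
1.5 [0.0014, -0.0037]
2 [0.0019, -0.0049]
2.5 [0.0024, -0.0062]
3 [0.0029, -0.0074]
[65, 33, 13, 13, 103] [341.72 239.27] [573.3 -18.   65. ] 47.992470313981606 -3.9449543041083075
```

View pics/t4c.png

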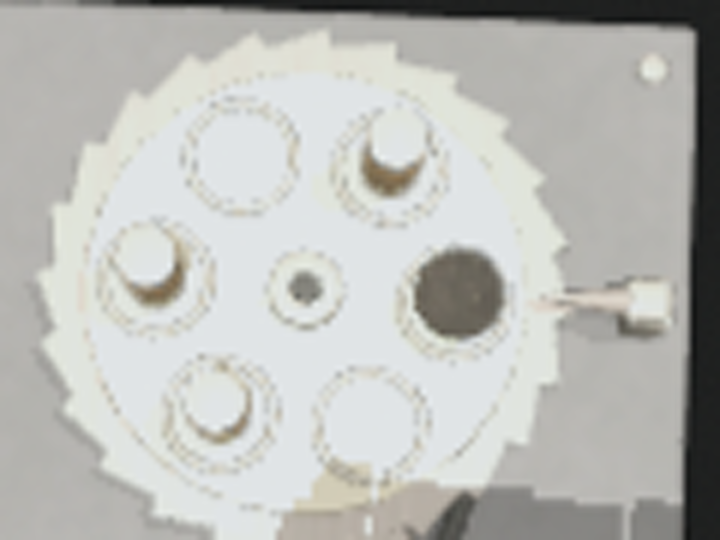

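The stopper ring is at crop (454,301), close to the pointer line at about y≈302. For precision I fit the whole ring pattern numerically.

```bash
cat >> h.py <<'E'
from scipy.optimize import differential_evolution
def table_fit(s):
    g=cv2.cvtColor(s["img"],cv2.COLOR_RGB2GRAY)
    b=cv2.GaussianBlur(np.minimum(cv2.morphologyEx(g,cv2.MORPH_BLACKHAT,np.ones((5,5))),30).astype(np.float32),(0,0),.7)
    R=Rot(s["rotation"]); e=np.array(s["eye"]); rv=cv2.Rodrigues(R.T)[0]; tv=-R.T@e
    t=np.linspace(0,2*np.pi,90); K=np.array(s["K"],float); D=np.array(s["dist_coeffs"],float)
    def f(x):
        th=np.radians(x[2]+268.87+60*np.arange(6))[:,None]
        P=np.stack([x[0]+47*np.cos(th)+x[3]*np.cos(t),x[1]+47*np.sin(th)+x[3]*np.sin(t),34+0*th+0*t],-1).reshape(-1,3)
        p=cv2.projectPoints(P,rv,tv,K,D)[0][:,0].astype(np.float32)
        return -cv2.remap(b,p[:,0],p[:,1],1).mean()
    r=differential_evolution(f,[(573,582),(25,35),(-14,12),(14,21)],seed=1,maxiter=60,popsize=12)
    return r.x.round(2),round(r.fun,2)
E
python3 - <<'E'
from h import *
for _ in range(2):
    s=arm.snapshot("top"); print(table_fit(s))
# pointer check by depth: points 20..50 mm high beyond r=80
z=s["range_z"]; v,u=np.mgrid[:480,:640]; m=(u>340)&(u<390)&(v>225)&(v<255)&(z>0)
p=cv2.undistortPoints(np.float32(np.c_[u[m],v[m]]).reshape(-1,1,2),s["K"],np.float32(s["dist_coeffs"]))[:,0]
w=(np.c_[p,np.ones(len(p))]*z[m][:,None])@Rot(s["rotation"]).T+s["eye"]; w=w[:,:3]
r=np.hypot(*(w[:,:2]-A).T)
b=w[(w[:,2]>25)&(r>98)&(r<120)]; c=b.min(0)/2+b.max(0)/2; print(len(b),c, np.degrees(np.arctan2(*(c[:2]-A)[::-1]))%360)
E
```

```text
(array([576.83,  30.14,  -2.34,  16.46]), np.float64(-11.91))
(array([576.84,  29.85,  -2.49,  16.33]), np.float64(-11.89))
72 [575.38141679 -76.57545071  39.39764079] 268.8590428478589
```

Emit:
move_arm:
  targets:
    - [0,0,0.01,0.0004,-0.001,0,-1]
    - [0,0,0.01,0.0008,-0.002,0,-1]
    - [0,0,0.02,0.0011,-0.003,0,-1]
    - [0,0,0.02,0.0015,-0.004,0,-1]
    - [0,0,0.03,0.0018,-0.0048,0,-1]
    - [0,0,0.03,0.0022,-0.0056,0,-1]
    - [0,0,0.03,0.0022,-0.0056,0,-1]
    - [0,0,0.03,0.0022,-0.0056,0,-1]

```text
time_s: 10.55
tcp_pos: [437.1, -26.7, 60.0]
orientation: [-0.0, 0.978, 0.21, -0.0]
ft_force: [-3.9, 0.4, 7.3]
gripper_width: 15.1
finger_force: 22.8
```

Run:
```python
import obs
from h import *
stop_angle(("top",)); arc([.25,.5,1])
for _ in range(2):
    s=arm.snapshot("top"); print(table_fit(s))
cv2.imwrite("pics/t5c.png",cv2.resize(s["img"][190:280,265:385,::-1],None,fx=6,fy=6,interpolation=cv2.INTER_CUBIC))
```

```text
t 10.55 tcp [437.1 -26.7  60. ] q [-0.14 -0.33  1.92  0.    1.55  1.01] yaw_y -65.8 w 15.1 F [-3.9  0.4  7.3] ff 22.8
tool about axis r 151.3 lever deg 62.0
top [573.4 -16.9  68.8] 0.95 r 46.9 table deg -3.9
0.25 [0.0002, -0.0006]
0.5 [0.0005, -0.0012]
1 [0.001, -0.0024]
(array([ 5.7697e+02,  2.9950e+01, -5.0000e-02,  1.6100e+01]), np.float64(-12.14))
(array([ 5.7698e+02,  2.9880e+01, -1.4000e-01,  1.6030e+01]), np.float64(-12.11))
```

View pics/t5c.png

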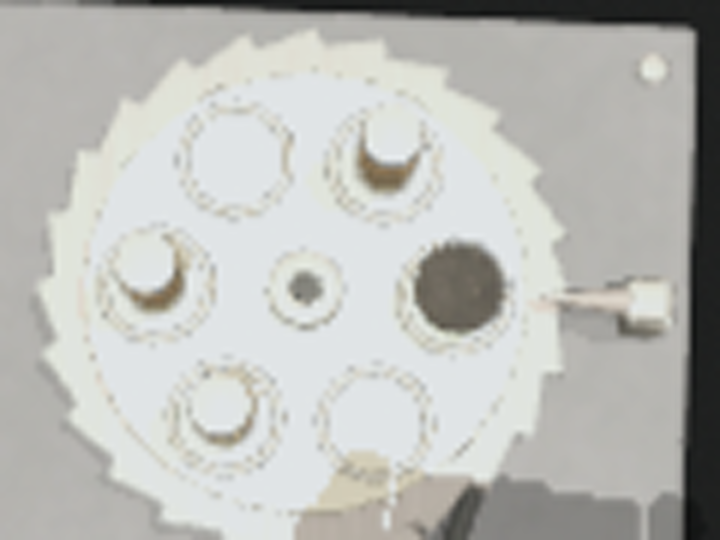

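The table fit gives -0.1°, and the picture shows the stopper seat straight in front of the pointer. Release, rise and retreat.

Emit:
move_arm:
  targets:
    - [0,0,0,0,0,0,0.2]
    - [0,0,0,0,0,0,0.2]
    - [0,0,0,0,0,0,0.2]
    - [0,0,0,0,0,0,0.2]
    - [0,0,0,0,0,0,0.2]
    - [0,0,0,0,0,0.01,0.2]
    - [0,0,0,0,0,0.03,0.2]
    - [0,0,0,0,0,0.06,0.2]

```text
time_s: 11.42
tcp_pos: [435.7, -26.8, 117.8]
orientation: [-0.001, 0.978, 0.21, -0.002]
ft_force: [-0.1, 1.0, 1.1]
gripper_width: 51.1
finger_force: 0.0
```

Emit:
move_arm:
  targets:
    - [0,0,0,0,0,0.03,0.2]
    - [0,0,0,0,0,0.06,0.2]
    - [0,0,0,0,0,0.09,0.2]
    - [0,0,0,-0.02,-0.02,0.11,0.2]
    - [0,0,0,-0.04,-0.05,0.12,0.2]
    - [0,0,0,-0.05,-0.08,0.12,0.2]
    - [0,0,0,-0.05,-0.1,0.12,0.2]
    - [0,0,0,-0.05,-0.1,0.12,0.2]

```text
time_s: 12.08
tcp_pos: [386.7, -129.8, 240.4]
orientation: [0.001, 0.978, 0.208, 0.0]
ft_force: [-0.4, -0.0, -0.4]
gripper_width: 51.1
finger_force: 0.0
```

Run:
```python
import obs
from h import *
for _ in range(2):
    s=arm.snapshot("top"); print(table_fit(s))
look("side",["grip"]); look("wrist",["grip"])
```

```text
t 12.08 tcp [ 386.7 -129.8  240.4] q [-0.41 -0.43  1.68 -0.    1.89  0.75] yaw_y -66.0 w 51.1 F [-0.4 -0.  -0.4] ff 0.0
tool about axis r 248.7 lever deg 80.0
(array([5.7684e+02, 2.9810e+01, 1.0000e-02, 1.6060e+01]), np.float64(-12.26))
(array([ 5.7671e+02,  2.9910e+01, -1.3000e-01,  1.6230e+01]), np.float64(-12.26))
side grip [436.9 -22.9  91. ] 0.78
wrist grip [436.8 -27.3  90.8] 0.71
```

```bash
python3 -c "
from cell import arm
print(arm.job_done())"
```

```text
the job is handed in; nothing more can be done
None
```

The job is handed in: the lever ran loose clockwise to its back stop with no visible table movement, then carried the table anticlockwise until the stopper faced the pointer (within about 0.2° by the top camera), and it was released at rest with the gripper clear at about 12 s.

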